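Press a filter cassette shut in a ratchet clamp, then release it

ROBOT

A 6-joint arm with a two-finger parallel gripper is mounted at the origin on the work surface. World frame = base frame: x ahead of the robot, y to its left, z up, the work surface at z = 0. Lengths are in mm, angles in rad, forces in N, time in s.
With the tool pointing down it reaches from about 375 to 925 mm from the base axis. Payload 5.7 kg.
Tool frame: the origin (TCP) lies on the centre line of the jaws, within the pads' length; the fingertips stand 17 mm ahead of it and the grasp point (between the pads) lies 2 mm behind it (robot.tcp_to_tips is the distance from the TCP to the fingertips, in mm); z points along the fingers, y is the line along which they close (so a half turn about z gives the same grasp; the last joint's range is limited). The gripper opens to 85 mm and grips with 20 to 120 N. Pads are 22 mm wide; open, the fingers measure 114 mm over their backs; the gripper's body (76 mm by 85 mm) begins 54 mm behind the grasp point. The pads swing forward as they close: fully open they stand 13 mm farther back than shut.
Start: joints at [1.06, 0.359, 1.51, -0, 1.272, -0.115], TCP at [231.319, 553.586, 248.267] pointing down, gripper open.
Joint ranges: [-2.97, 2.97], [-1.01, 2.36], [0.21, 2.38], [-0.96, 4.11], [0.2, 2.71], [-2.98, 2.98]. Speed limits (rad/s): [2.39, 2.39, 3.14, 3.14, 3.14, 3.14].

INTERFACE

Orientations are given as a rotation vector (axis times angle).
In Python, from rig import robot, cams gives the robot as it stands.
- The arm moves only by the tool step_arm, never from a script. Its argument "rows" is text: rows parted by semicolons, each of 5 numbers parted by spaces: the shift along the tool's x, y, z normalised to -1 to 1, where 1 is 75 cm, then the turn about the tool's z normalised to -1 to 1, where 1 is 1.5 rad, then the closure, from -1 (fully open) to 1 (shut). A call has 1 to 12 rows; each row is the pose to reach, as a shift and turn from the pose commanded when the call began, along the tool's axes at that moment; what a row does not reach only later rows make up. A row lasts 1/10 s, in which the tool goes at most 50 mm and 8.59 degrees, less where a joint would pass 70% of its speed; a pose out of reach is approached as far as the arm can. A call with a number of a shift or a turn outside -1 to 1 is refused whole. A call with a gripper value outside its range is refused whole. The fingers move at their own pace and stop on an object; "newtons" is the grip in N (left out, the last holds). Time passes only in rows, so rows that repeat a pose let the fingers close. It gives the time, the measured TCP pose, the force, the opening and the grip force at its end, in the units of the state.
- robot.read_state(): the state, without advancing time (a new reading comes with each control period).
- cams.camera(name): name is "scene" or "top" or "wrist"; returns the picture (420x560x3 uint8, red, green, blue); there is no depth.
- cams.get_calibration(name): a dict with "fx", "fy", "cx", "cy" (pixels), "view" (4x4, takes a point from world to camera coordinates); the wrist camera has in their place "mount" (4x4, takes a point from camera to tool coordinates, whose origin is the TCP and whose axes are the flange's). Camera axes: x right, y up, looking along -z (the intrinsics and any distortion apply to the point x, -y, -z); pixel columns grow to the right and rows downward; lengths in mm; the calibration is good to about 2 mm. The wrist camera is an equidistant fisheye: a pixel r from the principal point sees the ray r / f radians off the axis. A picture is of the moment at which its call begins: read the wrist's pose just before it. get_calibration takes no time and is no camera call.
- robot.hand_in(): hands the job in; it is judged then, once.
The state is a dict: "time": time; "joint_positions": joint angles; "joint_velocities": joint speeds; "joint_efforts": joint torques, N m; "tcp_pos": TCP position; "tcp_rot": TCP orientation; "ft_force": force on the tool from outside, world axes, zero at the start; "wrist_torque": the same for the moment, N m; "gripper_width": finger opening in mm; "grasp_force": force on a finger pad.
Only numpy, scipy, OpenCV 4.12 (cv2) and the standard library are available. Lean on these libraries where they do the work, as an engineer would, in place of code of your own. Each camera call takes 0.05 s, during which the arm holds its last target. There are 200 camera calls.

TASK

Close the filter cassette with the bench ratchet clamp: pump the clamp's lever until the jaw has pressed the white cap fully home against the cassette body, gently enough not to crush it. Then press the release button so that the jaw springs all the way back, leaving the closed cassette in its nest. Do not push the jaw or the cassette by hand, and leave the other things where they stand.

Things in the scene. Friction and masses are not known exactly. Their poses are not given: they have to be found in the camera images.
- press: Ratchet clamp bolted to the bench: dark base plate 370 x 120 x 12 mm, grey head of two upright cheeks (85 mm long, 56 mm wide over all, 112 mm high) round a toothed steel bar. Origin: on the bench, under the lever's pivot (104 mm up). x axis along the bar: the jaw advances to +x, towards the nest; the lever points to -x; z up
- lever_top (a point): Centre of the black cross bar (18 mm diameter, 50 mm long along the press's y) at the pump lever's free end, 85 mm from the pivot towards the press's -x. At rest it is 131 mm above the bench, its upper side at 140 mm; at the lower stop it is 48 mm lower and within 5 mm of the same x and y. Press it straight down with shut fingers; a spring (1 to 3 N) lifts it as they rise
- lever (a joint): Pump lever, rad: 0 up, 0.58 at the lower stop. The first 15 to 22 mm of cross bar travel are idle; a stroke to within 4 mm of the stop advances the jaw two teeth (12 mm), a shorter one one tooth (6 mm) or none; as the lever rises the ratchet holds the jaw, which settles back by less than a tooth
- release_top (a point): Centre of the top of the release button, a steel disc of 28 mm diameter, 128 mm above the bench, between the cheeks, 22 mm from the pivot towards the jaw. It goes down 6 mm against 1 to 3 N (up to 4 N more under load) and frees the jaw after 3 mm; with the lever up, the jaw then springs fully back in about 0.7 s while the button is kept down
- jaw: Moving jaw with its toothed bar and a round black rubber-faced pad (34 mm diameter) that yields 1 mm per 8 N. Origin: coincides with the press's origin when the jaw is fully back (as at the start) and moves with the jaw along the press's x, up to 60 mm. The pad's face is 82.5 mm ahead of this origin, its centre 58 mm above the bench
- nest: Aluminium nest with an end plate (56 mm wide, 74 mm high), bolted on the base plate at a place that differs each time. Origin: on the base plate (12 mm above the bench), under the end plate's inner face, which looks towards the jaw along the nest's -x. Axes parallel to the press's
- cassette: Round plastic filter cassette, 44 mm diameter, lying loose in the nest, axis along the press's x, 58 mm above the bench. Origin: centre of its grey body (26 mm long), which stands against or within 1 mm of the nest's end plate, 13 mm from it when pushed home. The white cap (14 mm thick) faces the jaw
- cap (a joint): Gap between cap and cassette body, m: 0 = fully home, up to 0.014 at the start. It slides shut against a push fit of about 8 N and stays where it is left; 32 N on it crushes the cassette. Down force at the lever's cross bar: 3 to 8 N with the jaw free, 7 to 12 N while the cap slides, then rising 1 to 2.5 N per mm once it is home: stop at about 15 N; above about 20 N is too much
- reagent_bottle: Bystander: closed glass bottle with blue cap, 68 mm diameter, 135 mm high; origin at the centre of its underside
- beaker: Bystander: glass beaker, 70 mm diameter, 85 mm high; origin at the centre of its underside
- spare_cassette: Bystander: closed spare cassette standing on end, 44 mm diameter, 40 mm high; origin at the centre of its underside
Not all that is in view belongs to the job. Leave any pink or purple look-alike of the cassette alone.

How it is judged:
By the outcome, as a careful person would: the job done as asked, in the order asked, and still so for the second after the job is handed in, with the robot touching nothing.
It also fails if it takes over 58 s, if anything falls off the work surface, if the arm or the gripper's body presses on something with over 40 N, if the wrist force passes 120 N, or if a joint passes its speed limit or range.

## Working session

There is one attempt and no reset: what is moved stays moved. The work goes in short steps, Python scripts to look and compute and a tool call to move; the robot and the scene stay as the last step left them, time stands still between calls to the robot, and variables do not carry over. Pictures are saved under pics/ and viewed, at most 10 in all, crops included, and the job is handed in when it is done.

Besides the shell and the picture viewer there is one more tool, called after "Emit:" in YAML: its name, and indented under it one key for each argument. step_arm: Moves the arm, as the interface text tells. Scaled input: -1 to 1 covers 75 cm each way for a shift and 1.5 rad each way for a turn. Its arguments: {"type":"object","properties":{"rows":{"type":"string"},"newtons":{"type":"number"}},"required":["rows"]}

```bash
mkdir -p pics; ls
python3 - <<'E'
from rig import robot,cams
import cv2
for n in("scene","top"):
    im=cams.camera(n); cv2.imwrite(f"pics/{n}0.png",im[:,:,::-1])
    c=cams.get_calibration(n); print(n,{k:(v if not hasattr(v,'tolist') else v.round(3).tolist()) for k,v in c.items()})
s=robot.read_state(); print(s)
E
```

```text
pics
scene {'fx': 448.93212104304956, 'fy': 448.93212104304956, 'cx': 284.17635203400073, 'cy': 208.30256699064145, 'view': [[0.856, 0.517, -0.023, -540.825], [-0.287, 0.512, 0.81, 66.728], [0.43, -0.686, 0.586, -1059.359], [0.0, 0.0, 0.0, 1.0]]}
top {'fx': 427.7716100469749, 'fy': 427.7716100469749, 'cx': 276.0589345384941, 'cy': 212.60511947928808, 'view': [[-0.019, -0.999, 0.043, 39.884], [0.986, -0.011, 0.166, -624.549], [-0.166, 0.046, 0.985, -730.91], [0.0, 0.0, 0.0, 1.0]]}
{'time': 0.1, 'joint_positions': array([ 1.05991427e+00,  3.59450712e-01,  1.51131049e+00,  8.73326447e-06,
        1.27249912e+00, -1.15094237e-01]), 'joint_velocities': array([ 0.00040203, -0.00129467, -0.00249815, -0.00185169,  0.00082257,
        0.00085371]), 'joint_efforts': array([ 3.79381186e-05, -5.28654778e+01, -2.79350728e+01, -9.06997434e-05,
        4.94959284e-03, -1.19366814e-05]), 'tcp_pos': array([231.03949868, 553.11093468, 247.53227534]), 'tcp_rot': array([-6.17553399e-01, -3.07976462e+00,  2.48784601e-03]), 'ft_force': array([0.11603571, 0.66635054, 1.1056227 ]), 'wrist_torque': array([-0.00228569, -0.01370392, -0.03450374]), 'grasp_force': 0.0, 'gripper_width': 85.26501537784605}
```

View pics/scene0.png

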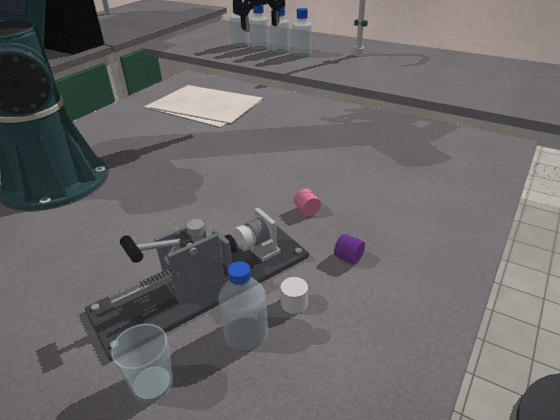

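View pics/top0.png

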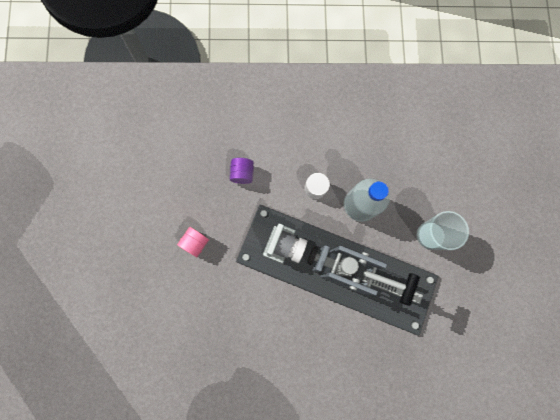

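The scene shows the black cross bar at (131,248) and the button at (196,226). The top view shows the bar at (411,289), the button at (349,266) and the white cap in the nest at (300,250). Possible mix-ups are the purple cassette at (241,170), the pink one at (193,242) and the white spare at (318,184) in the top view. None of these lies in the nest, and only the bar and button get touched.

```bash
cat > h.py <<'E'
import numpy as np,cv2
from rig import robot,cams
def ray(n,u,v):
    c=cams.get_calibration(n);V=np.array(c["view"])
    d=np.array([(u-c["cx"])/c["fx"],-(v-c["cy"])/c["fy"],-1.])
    R=V[:3,:3];return -R.T@V[:3,3],R.T@d
def onz(n,u,v,z):
    o,d=ray(n,u,v);return o+d*(z-o[2])/d[2]
def tri(a,b):
    (o,d),(p,e)=ray("top",*a),ray("scene",*b)
    s=np.linalg.lstsq(np.c_[d,-e],p-o,rcond=None)[0]
    x,y=o+d*s[0],p+e*s[1];return (x+y)/2,np.linalg.norm(x-y)
E
python3 - <<'E'
from h import *
np.set_printoptions(precision=1,suppress=True)
print("bar",onz("top",411,289,134),tri((411,289),(131,248)))
print("btn",onz("top",349,266,128),tri((349,266),(196,223)))
for p in((264,213),(246,257),(430,280),(415,325)):print("screw",onz("top",*p,14))
t=cv2.imread("pics/top0.png")
m=(t.max(2)<60).astype(np.uint8);m[:200]=0;m[:, :230]=0;m[:,445:]=0
k=max(cv2.findContours(cv2.morphologyEx(m,cv2.MORPH_CLOSE,np.ones((9,9))),0,2)[0],key=cv2.contourArea)
b=cv2.boxPoints(cv2.minAreaRect(k));q=np.array([onz("top",*p,12) for p in b]);print(b,q,np.linalg.norm(np.roll(q,1,0)-q,axis=1))
for n,p,z in(("bottle cap",(378,190),135),("beaker rim",(448,231),85),("spare",(318,184),40)):print(n,onz("top",*p,z))
c=np.hstack([cv2.resize(t[200:340,230:460],None,fx=2,fy=2,interpolation=2),cv2.resize(cv2.imread("pics/scene0.png")[200:340,90:250],None,fx=2,fy=2,interpolation=2)])
cv2.imwrite("pics/crop.png",c);print(c.shape)
E
```

```text
bar [ 484.2 -180.4  134. ] (array([ 484.7, -180.3,  132.7]), np.float64(1.3338783313966354))
btn [522.9 -83.  128. ] (array([523.3, -82.7, 127.2]), np.float64(1.1234174912931105))
screw [630.9  51.9  14. ]
screw [547.4  86.9  14. ]
screw [ 498.4 -261.2   14. ]
screw [ 416.2 -226.2   14. ]
[[282.2 266.1]
 [297.7 227.3]
 [436.8 282.9]
 [421.3 321.7]] [[ 529.4   19.    12. ]
 [ 602.8  -12.3   12. ]
 [ 492.7 -274.8   12. ]
 [ 421.7 -239.4   12. ]] [280.   79.7 284.6  79.3]
bottle cap [ 647.2 -136.   135. ]
beaker rim [ 583.  -271.6   85. ]
spare [680.8 -50.2  40. ]
(280, 780, 3)
```

View pics/crop.png

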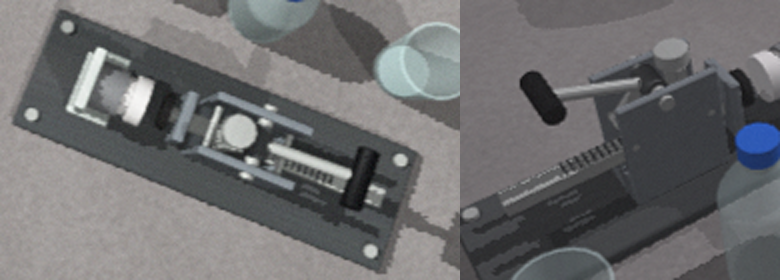

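The crop confirms that the cross bar and button belong to the press, with the white cap on the cassette in the nest. Bar to button measures 105 mm against the stated 107, and both heights agree.

```bash
cat >> h.py <<'E'
def shift(p,q,rv=(-.61755,-3.07976,0)):
    """normalised tool-axis shift from p to q"""
    return cv2.Rodrigues(np.array(rv,float))[0].T@(np.array(q,float)-p)/750
E
python3 -c "
from h import *
print(shift((231.3,553.6,248.3),(484.5,-180.4,210)))"
```

```text
[-0.68883881 -0.77284631  0.0507905 ]
```

Emit:
step_arm:
  rows: "-0.689 -0.773 0 0 1;-0.689 -0.773 0 0 1;-0.689 -0.773 0 0 1;-0.689 -0.773 0 0 1;-0.689 -0.773 0 0 1;-0.689 -0.773 0 0 1;-0.689 -0.773 0 0 1;-0.689 -0.773 0 0 1;-0.689 -0.773 0 0 1;-0.689 -0.773 0 0 1;-0.689 -0.773 0 0 1;-0.689 -0.773 0 0 1"

```text
time: 1.3
tcp_pos: [427.0, -15.7, 248.3]
tcp_rot: [0.618, 3.08, 0.0]
ft_force: [1.0, 1.1, -0.1]
gripper_width: 0.1
grasp_force: 0.0
```

```bash
python3 -c "
from h import *
print(shift((427,-15.7,248.3),(484.5,-180.4,210)))"
```

```text
[-0.15542992 -0.17306025  0.05100422]
```

Emit:
step_arm:
  rows: "-0.155 -0.173 0.051 0 1;-0.155 -0.173 0.051 0 1;-0.155 -0.173 0.051 0 1;-0.155 -0.173 0.051 0 1;-0.155 -0.173 0.051 0 1;-0.155 -0.173 0.051 0 1"

```text
time: 1.9
tcp_pos: [483.6, -178.2, 209.4]
tcp_rot: [-0.62, -3.078, -0.001]
ft_force: [0.9, -0.1, -0.0]
gripper_width: -0.3
grasp_force: 0.0
```

Run:
```python
from h import *
np.set_printoptions(precision=3,suppress=True)
s=robot.read_state();print(s["time"],s["tcp_pos"],s["tcp_rot"],s["ft_force"])
cv2.imwrite("pics/w1.png",cams.camera("wrist")[:,:,::-1])
c=cams.get_calibration("wrist");print(c)
R=cv2.Rodrigues(s["tcp_rot"])[0];M=np.array(c["mount"])
def pix(P):
    t=R.T@(np.array(P)-s["tcp_pos"]);q=np.linalg.inv(M)@np.r_[t,1];x,y,z=q[0],-q[1],-q[2]
    r=np.hypot(x,y);th=np.arctan2(r,z);return c["cx"]+c["fx"]*th*x/r,c["cy"]+c["fy"]*th*y/r
print(pix((484.5,-180.4,140)),pix((523,-83,128)))
```

```text
1.9 [ 483.613 -178.164  209.418] [-0.62  -3.078 -0.001] [ 0.932 -0.105 -0.044]
{'fx': 325.19226210127806, 'fy': 325.19226210127806, 'cx': 280.50252098524066, 'cy': 210.00340264722473, 'mount': array([[  -0.   ,    0.952,    0.307,   77.456],
       [   1.   ,   -0.   ,    0.001,   -0.817],
       [   0.001,    0.307,   -0.952, -126.198],
       [   0.   ,    0.   ,    0.   ,    1.   ]])}
(np.float64(279.29807524492895), np.float64(233.9196677182099)) (np.float64(423.2462323441093), np.float64(223.4005374535123))
```

View pics/w1.png

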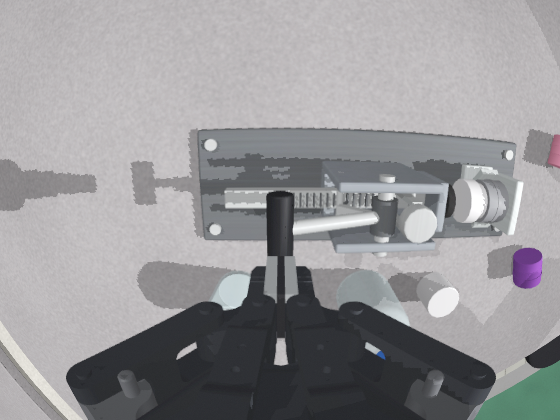

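The wrist view shows the cross bar centred near (280,230) (predicted (279,234)) and the button at (418,222) (predicted (423,223)). That is good enough, so I'm going down onto the bar.

Emit:
step_arm:
  rows: "0 0 0.03 0 1;0 0 0.055 0 1;0 0 0.068 0 1;0 0 0.075 0 1;0 0 0.082 0 1;0 0 0.088 0 1;0 0 0.088 0 1"

```text
time: 2.65
tcp_pos: [484.6, -178.2, 144.1]
tcp_rot: [0.618, 3.08, -0.0]
ft_force: [-0.1, 0.0, 1.0]
gripper_width: 0.0
grasp_force: 0.7
```

Emit:
step_arm:
  rows: "0 0 0.004 0 1;0 0 0.008 0 1;0 0 0.012 0 1;0 0 0.012 0 1"

```text
time: 3.05
tcp_pos: [484.6, -178.6, 135.0]
tcp_rot: [0.618, 3.08, -0.001]
ft_force: [-0.8, -1.7, 3.8]
gripper_width: -0.0
grasp_force: 1.7
```

Emit:
step_arm:
  rows: "0 0 0.003 0 1;0 0 0.006 0 1;0 0 0.006 0 1"

```text
time: 3.35
tcp_pos: [484.4, -178.2, 130.4]
tcp_rot: [0.618, 3.08, -0.0]
ft_force: [-0.6, -3.0, 3.4]
gripper_width: 0.0
grasp_force: 1.6
```

Emit:
step_arm:
  rows: "0 0 0.003 0 1;0 0 0.006 0 1;0 0 0.006 0 1"

```text
time: 3.65
tcp_pos: [484.3, -178.1, 125.8]
tcp_rot: [-0.618, -3.08, -0.0]
ft_force: [-0.4, -1.3, 3.1]
gripper_width: -0.1
grasp_force: 1.6
```

Emit:
step_arm:
  rows: "0 0 0.003 0 1;0 0 0.006 0 1;0 0 0.006 0 1"

```text
time: 3.95
tcp_pos: [484.2, -178.2, 121.3]
tcp_rot: [-0.618, -3.08, 0.0]
ft_force: [-0.5, -3.1, 3.3]
gripper_width: 0.1
grasp_force: 1.8
```

Emit:
step_arm:
  rows: "0 0 0.003 0 1;0 0 0.006 0 1;0 0 0.006 0 1"

```text
time: 4.25
tcp_pos: [484.2, -178.0, 116.8]
tcp_rot: [-0.618, -3.08, -0.0]
ft_force: [-0.9, -2.2, 3.6]
gripper_width: -0.3
grasp_force: 1.6
```

Emit:
step_arm:
  rows: "0 0 0.003 0 1;0 0 0.006 0 1;0 0 0.0073 0 1;0 0 0.0073 0 1"

```text
time: 4.65
tcp_pos: [484.3, -177.8, 111.4]
tcp_rot: [-0.618, -3.08, -0.001]
ft_force: [1.2, 1.1, 3.6]
gripper_width: -0.3
grasp_force: 2.1
```

Emit:
step_arm:
  rows: "0 0 -0.02 0 1;0 0 -0.04 0 1;0 0 -0.06 0 1;0 0 -0.068 0 1;0 0 -0.068 0 1;0 0 -0.068 0 1"

```text
time: 5.25
tcp_pos: [483.6, -177.8, 161.9]
tcp_rot: [-0.617, -3.079, -0.0]
ft_force: [-0.2, 0.2, -0.3]
gripper_width: -0.3
grasp_force: 0.0
```

Run:
```python
from h import *
s=robot.read_state();print(s["time"],s["tcp_pos"],s["ft_force"])
w=cams.camera("wrist")[:,:,::-1];t=cams.camera("top")[:,:,::-1]
w0=cv2.imread("pics/w1.png");t0=cv2.imread("pics/top0.png")
f=lambda i:cv2.resize(i,(390,290),interpolation=cv2.INTER_CUBIC)
A=np.vstack([np.hstack([f(t0[215:285,250:345]),f(t[215:285,250:345])]),np.hstack([f(w0[140:260,390:550]),f(w[140:260,400:560])])])
cv2.imwrite("pics/c2.png",A)
```

```text
5.25 [ 483.6415611  -177.83814847  161.91929306] [-0.18040035  0.17793128 -0.30747084]
```

View pics/c2.png

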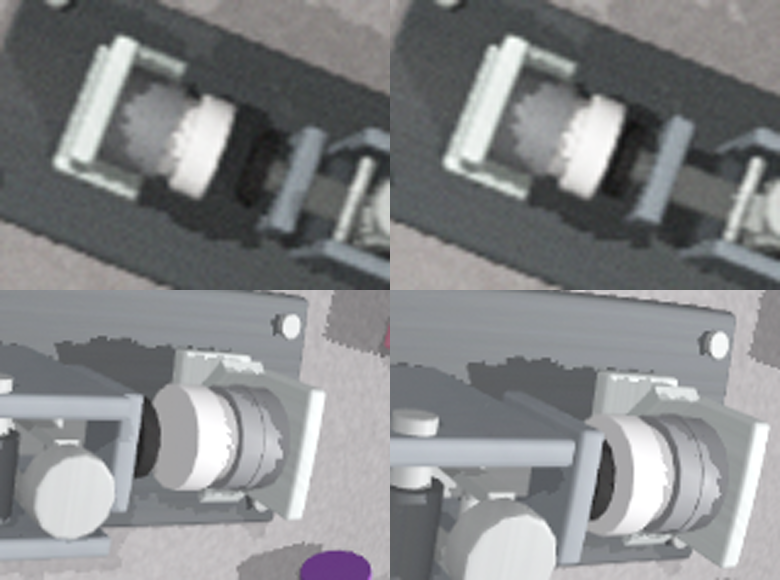

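The jaw moved about two teeth, and the pad now stands a few mm short of the cap. For the second stroke I'm watching the force.

Emit:
step_arm:
  rows: "0 0 0.01 0 1;0 0 0.018 0 1;0 0 0.026 0 1;0 0 0.032 0 1;0 0 0.036 0 1;0 0 0.036 0 1"

```text
time: 5.95
tcp_pos: [484.0, -178.2, 135.2]
tcp_rot: [-0.617, -3.08, 0.0]
ft_force: [-1.2, -1.9, 3.7]
gripper_width: 0.2
grasp_force: 1.7
```

Emit:
step_arm:
  rows: "0 0 0.003 0 1;0 0 0.006 0 1;0 0 0.006 0 1"

```text
time: 6.25
tcp_pos: [484.3, -178.2, 131.0]
tcp_rot: [0.618, 3.08, -0.0]
ft_force: [-1.0, -2.5, 3.0]
gripper_width: 0.2
grasp_force: 1.7
```

Emit:
step_arm:
  rows: "0 0 0.003 0 1;0 0 0.006 0 1;0 0 0.006 0 1"

```text
time: 6.55
tcp_pos: [484.3, -178.4, 126.6]
tcp_rot: [0.617, 3.08, -0.001]
ft_force: [-2.9, -3.0, 6.7]
gripper_width: 0.4
grasp_force: 2.9
```

Force is rising, so the pad has met the cap.

Emit:
step_arm:
  rows: "0 0 0.002 0 1;0 0 0.004 0 1;0 0 0.004 0 1"

```text
time: 6.85
tcp_pos: [484.3, -178.5, 123.8]
tcp_rot: [0.617, 3.08, -0.001]
ft_force: [-3.5, -2.4, 7.7]
gripper_width: 0.1
grasp_force: 3.7
```

Emit:
step_arm:
  rows: "0 0 0.002 0 1;0 0 0.004 0 1;0 0 0.004 0 1"

```text
time: 7.15
tcp_pos: [484.2, -178.6, 120.9]
tcp_rot: [0.617, 3.08, -0.001]
ft_force: [-2.0, -3.2, 7.6]
gripper_width: -0.0
grasp_force: 3.9
```

Emit:
step_arm:
  rows: "0 0 0.002 0 1;0 0 0.004 0 1;0 0 0.004 0 1"

```text
time: 7.45
tcp_pos: [484.3, -178.6, 117.8]
tcp_rot: [0.617, 3.08, -0.001]
ft_force: [-1.5, -3.2, 7.1]
gripper_width: -0.1
grasp_force: 3.8
```

Emit:
step_arm:
  rows: "0 0 0.002 0 1;0 0 0.004 0 1;0 0 0.004 0 1"

```text
time: 7.75
tcp_pos: [484.3, -178.4, 114.8]
tcp_rot: [0.617, 3.08, -0.001]
ft_force: [-2.3, -2.7, 7.7]
gripper_width: 0.1
grasp_force: 3.7
```

Emit:
step_arm:
  rows: "0 0 0.002 0 1;0 0 0.0045 0 1;0 0 0.0045 0 1"

```text
time: 8.05
tcp_pos: [484.4, -178.2, 111.4]
tcp_rot: [0.618, 3.08, -0.0]
ft_force: [-2.0, -2.0, 8.3]
gripper_width: -0.2
grasp_force: 3.8
```

Emit:
step_arm:
  rows: "0 0 -0.015 0 1;0 0 -0.03 0 1;0 0 -0.045 0 1;0 0 -0.06 0 1;0 0 -0.066 0 1;0 0 -0.066 0 1;0 0 -0.066 0 1"

```text
time: 8.75
tcp_pos: [484.1, -178.1, 160.6]
tcp_rot: [-0.618, -3.08, 0.0]
ft_force: [-0.6, 0.1, 0.3]
gripper_width: -0.2
grasp_force: 0.0
```

Emit:
step_arm:
  rows: "0 0 0.01 0 1;0 0 0.018 0 1;0 0 0.026 0 1;0 0 0.032 0 1;0 0 0.034 0 1;0 0 0.034 0 1"

```text
time: 9.35
tcp_pos: [483.8, -178.7, 134.9]
tcp_rot: [-0.617, -3.079, 0.002]
ft_force: [-3.4, -2.8, 6.0]
gripper_width: 0.2
grasp_force: 3.3
```

Emit:
step_arm:
  rows: "0 0 0.002 0 1;0 0 0.004 0 1;0 0 0.004 0 1"

```text
time: 9.65
tcp_pos: [483.7, -179.1, 132.3]
tcp_rot: [-0.617, -3.08, 0.003]
ft_force: [-4.1, -3.4, 9.6]
gripper_width: 0.3
grasp_force: 4.6
```

Emit:
step_arm:
  rows: "0 0 0.002 0 1;0 0 0.004 0 1;0 0 0.004 0 1"

```text
time: 9.95
tcp_pos: [483.6, -179.3, 129.6]
tcp_rot: [-0.616, -3.08, 0.004]
ft_force: [-5.7, -4.7, 13.1]
gripper_width: 0.2
grasp_force: 6.3
```

Emit:
step_arm:
  rows: "0 0 0.001 0 1;0 0 0.002 0 1;0 0 0.002 0 1"

```text
time: 10.25
tcp_pos: [483.6, -179.5, 128.4]
tcp_rot: [-0.616, -3.08, 0.004]
ft_force: [-6.1, -4.9, 15.6]
gripper_width: -0.0
grasp_force: 7.3
```

Run:
```python
from h import *
s=robot.read_state();print(s["time"],s["tcp_pos"],s["ft_force"])
w=cams.camera("wrist")[:,:,::-1];t=cams.camera("top")[:,:,::-1]
f=lambda i:cv2.resize(i,(390,290),interpolation=cv2.INTER_CUBIC)
cv2.imwrite("pics/c3.png",np.hstack([f(t[215:285,250:345]),f(w[150:270,400:560])]))
```

```text
10.25 [ 483.60715222 -179.46160836  128.41226465] [-6.07371786 -4.87413153 15.56582902]
```

View pics/c3.png

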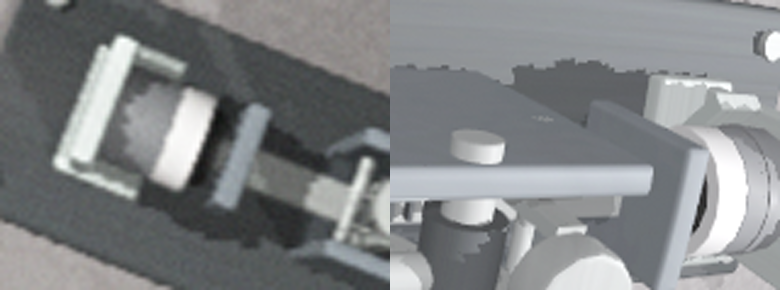

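The cap now sits flush on the grey body with no gap, at 15.6 N. I'll raise the lever and go over to the button.

Emit:
step_arm:
  rows: "0 0 -0.015 0 1;0 0 -0.03 0 1;0 0 -0.045 0 1;0 0 -0.053 0 1;0 0 -0.053 0 1;0 0.05 -0.053 0 1;0 0.1 -0.053 0 1;0.001 0.137 -0.053 0 1;0.001 0.137 -0.053 0 1;0.001 0.137 -0.053 0 1;0.001 0.137 -0.053 0 1"

```text
time: 11.45
tcp_pos: [522.7, -83.6, 167.1]
tcp_rot: [-0.618, -3.079, 0.001]
ft_force: [-0.0, -0.5, -0.1]
gripper_width: 0.1
grasp_force: 0.0
```

Run:
```python
from h import *
s=robot.read_state();print(s["time"],s["tcp_pos"],s["ft_force"])
t=cams.camera("top")[:,:,::-1];w=cams.camera("wrist")[:,:,::-1]
f=lambda i:cv2.resize(i,(390,290),interpolation=cv2.INTER_CUBIC)
cv2.imwrite("pics/c4.png",np.hstack([f(t[205:335,240:440]),f(w)]))
```

```text
11.45 [522.65389953 -83.59057818 167.12567519] [-0.04094384 -0.4807461  -0.13247294]
```

View pics/c4.png

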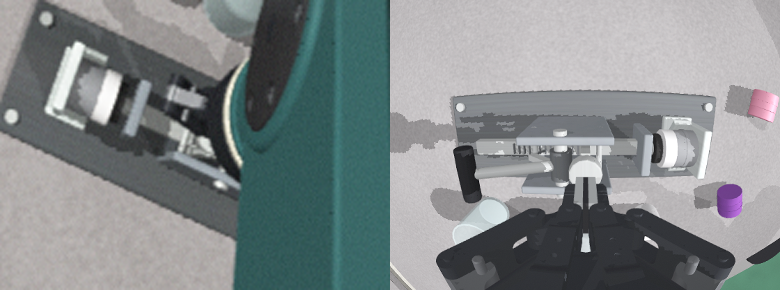

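The lever is back up and the fingertips stand over the button at about (585,165) in the right-hand panel. Now pressing it.

Emit:
step_arm:
  rows: "0 0 0.012 0 1;0 0 0.022 0 1;0 0 0.028 0 1;0 0 0.031 0 1;0 0 0.033 0 1;0 0 0.035 0 1;0 0 0.035 0 1"

```text
time: 12.25
tcp_pos: [523.1, -83.1, 141.2]
tcp_rot: [-0.617, -3.08, 0.0]
ft_force: [-1.6, -0.2, 1.0]
gripper_width: 0.3
grasp_force: 0.7
```

Emit:
step_arm:
  rows: "0 0 0.001 0 1;0 0 0.001 0 1;0 0 0.001 0 1;0 0 0.001 0 1;0 0 0.001 0 1;0 0 0.001 0 1;0 0 0.001 0 1;0 0 0.001 0 1;0 0 0.001 0 1;0 0 0.001 0 1;0 0 0.001 0 1;0 0 0.001 0 1"

```text
time: 13.45
tcp_pos: [523.3, -83.1, 140.5]
tcp_rot: [0.618, 3.08, -0.0]
ft_force: [0.0, 0.7, 1.7]
gripper_width: 0.3
grasp_force: 0.8
```

Run:
```python
from h import *
t=cams.camera("top")[:,:,::-1];w=cams.camera("wrist")[:,:,::-1]
f=lambda i:cv2.resize(i,(390,290),interpolation=cv2.INTER_CUBIC)
cv2.imwrite("pics/c5.png",np.hstack([f(t[205:335,240:440]),f(w[100:310,280:560])]))
```

```text
(no output)
```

View pics/c5.png

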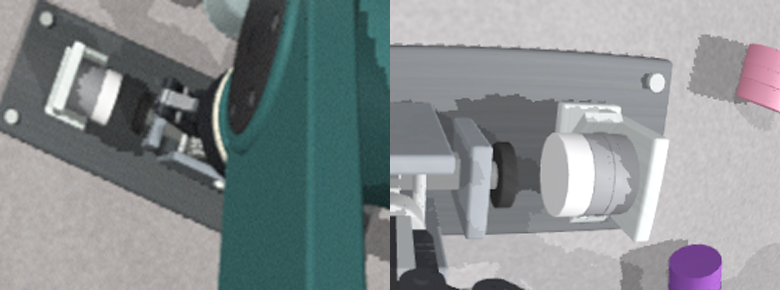

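The jaw has sprung back and the cap sits flush on the body in the nest. I'll hold briefly, retreat upward and away, then compare with the first top picture.

Emit:
step_arm:
  rows: "0 0 0.001 0 1;0 0 0.001 0 1;0 0 0.001 0 1;0 0 0.001 0 1;0 0 0.001 0 1;0 0 -0.02 0 1;0 0 -0.06 0 1;0 0 -0.12 0 1;0 0 -0.15 0 1;0 0 -0.15 0 1"

```text
time: 14.55
tcp_pos: [525.5, -83.7, 256.6]
tcp_rot: [0.616, 3.073, -0.001]
ft_force: [0.1, -0.3, -0.3]
gripper_width: -0.1
grasp_force: 0.0
```

Emit:
step_arm:
  rows: "0 0.3 0 0 1;0 0.3 0 0 1;0 0.3 0 0 1;0 0.3 0 0 1;0 0.3 0 0 1;0 0.3 0 0 1;0 0.3 0 0 1"

```text
time: 15.25
tcp_pos: [609.0, 124.8, 251.3]
tcp_rot: [-0.615, -3.078, 0.002]
ft_force: [-0.5, -0.6, -0.2]
gripper_width: 0.5
grasp_force: 0.0
```

Run:
```python
from h import *
s=robot.read_state();print(s["time"],s["tcp_pos"],s["ft_force"])
t=cams.camera("top")[:,:,::-1];c=cams.camera("scene")[:,:,::-1]
f=lambda i:cv2.resize(i,(390,290),interpolation=cv2.INTER_CUBIC)
t0,c0=[cv2.imread(f"pics/{n}0.png") for n in("top","scene")]
z=lambda i,j:np.hstack([f(i[160:340,230:480]),f(j[180:400,60:350])])
cv2.imwrite("pics/c6.png",np.vstack([z(t0,c0),z(t,c)]))
```

```text
15.25 [609.00828894 124.79763719 251.2724702 ] [-0.54633557 -0.561954   -0.15152512]
```

View pics/c6.png

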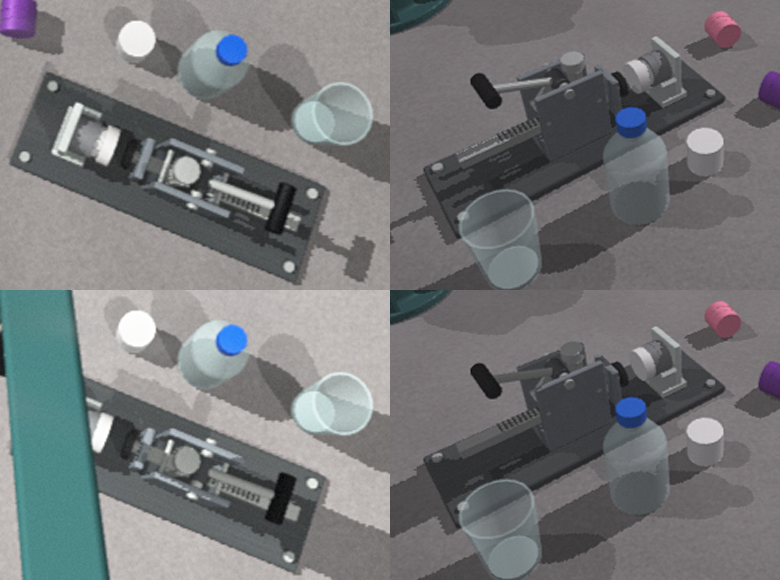

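Emit:
step_arm:
  rows: "0 0.4 0 0 1;0 0.4 0 0 1;0 0.4 0 0 1;0 0.4 0 0 1;0 0.4 0 0 1;0 0.4 0 0 1;0 0.4 0 0 1;0 0.4 0 0 1"

```text
time: 16.15
tcp_pos: [725.6, 400.7, 251.4]
tcp_rot: [-0.617, -3.079, 0.003]
ft_force: [-0.6, -0.6, 0.5]
gripper_width: 0.3
grasp_force: 0.0
```

Run:
```python
from h import *
s=robot.read_state();print(s["time"],s["tcp_pos"])
t=cams.camera("top")[:,:,::-1];c=cams.camera("scene")[:,:,::-1]
t0,c0=[cv2.imread(f"pics/{n}0.png") for n in("top","scene")]
for n,a,b,(x,y,w,h) in(("jaw plate",t0,t,(308,244,24,30)),("bar end scene",c0,c,(108,280,28,22)),("pad scene",c0,c,(222,232,16,26))):
    r=cv2.matchTemplate(b[y-12:y+h+12,x-12:x+w+12],a[y:y+h,x:x+w],cv2.TM_CCOEFF_NORMED);_,v,_,l=cv2.minMaxLoc(r);print(n,v,l[0]-12,l[1]-12)
f=lambda i:cv2.resize(i,(390,290),interpolation=cv2.INTER_CUBIC)
z=lambda i,j:np.hstack([f(i[215:300,250:365]),f(j[200:290,170:290])])
cv2.imwrite("pics/c7.png",np.vstack([z(t0,c0),z(t,c)]))
```

```text
16.15 [725.56694521 400.66875759 251.41128674]
jaw plate 0.7999313473701477 0 0
bar end scene 0.6091275215148926 1 6
pad scene 0.9023715257644653 0 0
```

View pics/c7.png

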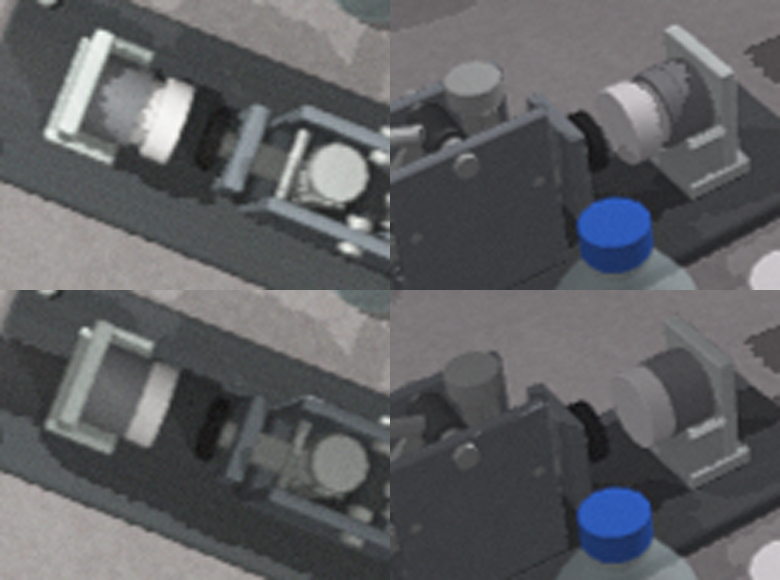

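The jaw is back where it started (jaw plate and pad both match at 0 px shift), the cap is closed onto the body in the nest, and the bystanders have not moved.

```bash
python3 -c "
from rig import robot
print(robot.hand_in())"
```

```text
the job is handed in; nothing more can be done
None
```

The cassette is closed in its nest: the cap was pressed home with a peak lever force of about 15.6 N, the release button then sent the jaw fully back, nothing else was moved, and the job was handed in at about 16 s.

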